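# Draw the wedge from under a newly hung cupboard door and put it away

## Robot

A 6-joint arm with a two-finger parallel gripper is mounted at the origin on the work surface. World frame = base frame: x ahead of the robot, y to its left, z up, the work surface at z = 0. Lengths are in m, angles in rad, forces in N, time in s.
With the tool pointing down it reaches from about 0.275 to 0.875 m from the base axis. Payload 12.5 kg.
Tool frame: the origin (TCP) lies between the finger pads; the fingertips stand 14 mm ahead of it and the grasp point (between the pads) lies 5 mm behind it; x points along the fingers, y is the direction in which the jaws open and shut, and the axes are right-handed (so a half turn about x gives the same grasp; the last joint's range is limited). The gripper opens to 85 mm and grips with 20 to 120 N. Pads are 22 mm wide; open, the fingers measure 114 mm over their backs; the gripper's body (76 mm by 85 mm) begins 54 mm behind the grasp point. The pads swing forward as they close: fully open they stand 13 mm farther back than shut.
Start: joints at [-1.316, 0.351, 1.652, -0, 1.139, -0.085], TCP at [0.183, -0.519, 0.245] pointing down, gripper open.
Joint ranges: [-2.75, 2.75], [-0.79, 2.1], [0.01, 2.65], [-1.57, 4.71], [0.07, 3.14], [-2.87, 2.87]. Speed limits (rad/s): [2.22, 2.22, 2.79, 3.14, 3.14, 3.14].

## Interface

Orientations are given as a 3x3 rotation matrix whose columns are the frame's x, y, z axes.
In Python, from cell import bot gives the robot as it stands.
- The arm moves only by the tool arm_command, never from a script. Its argument "commands" is a list of rows, each an object with "delta_pos": the shift along the tool's x, y, z in m, a list of three; "rot": the turn, a rotation vector about the tool's x, y, z in degrees, a list of three; "gripper": the closure, from 0 (fully open) to 1 (shut). A call has 1 to 12 rows; each row shifts and turns the commanded pose from where the row before left it, along the tool's axes as they then stand; what a row does not reach is not made up. A row lasts 1/8 s, in which the tool goes at most 62.5 mm and 10.7 degrees, less where a joint would pass 70% of its speed; a pose out of reach is approached as far as the arm can. A call with a gripper value outside its range is refused whole. The fingers move at their own pace and stop on an object; the grip force is fixed at half the most. Time passes only in rows, so rows that do not move let the fingers close. It gives the time, the measured TCP pose, the force and the opening at its end, in the units of the state.
- bot.get_obs(): the state, without advancing time (a new reading comes with each control period).
- bot.read_camera(name): name is "scene" or "top" or "wrist"; returns the picture (384x512x3 uint8, blue, green, red); there is no depth.
- bot.camera_info(name): a dict with "vertical_fov" (degrees; the focal length in pixels is half the picture's height over the tangent of half this angle, whatever the lens; pixels are square), "cx", "cy" (the principal point, pixels), "R" (3x3) and "t" (3): a world point X has camera coordinates R X + t. Camera axes: x right, y down, z forward; pixel columns grow to the right and rows downward; lengths in m; the calibration is good to about 2 mm. A picture is of the moment at which its call begins: read the wrist's pose just before it. camera_info takes no time and is no camera call; for the wrist camera it gives the pose at the moment of the call.
- bot.close_job(): hands the job in, once; it reports no verdict.
The state is a dict: "t": time; "qpos": joint angles; "qd": joint speeds; "tau": joint torques, N m; "ee_pos": TCP position; "orientation": TCP orientation; "ft_force": force on the tool from outside, world axes, zero at the start; "torque": the same for the moment, N m; "width": finger opening in m.
Only numpy, scipy, OpenCV 4.12 (cv2) and the standard library are available. Lean on these libraries where they do the work, as an engineer would, in place of code of your own. Each camera call takes 0.05 s, during which the arm holds its last target. There are 200 camera calls.

## Task

The cupboard door has just been hung and still stands on a wooden wedge. Work the wedge straight back out from under it in small, slow tugs of a centimetre or so, letting the door settle after each, so that it sinks gently onto its hinge pins and is not let drop. Then lay the wedge flat on the drawer's floor in the bay where its fellow wedge lies, without disturbing the fellow or any of the ironmongery in the drawer and on the bench.

Things in the scene. Friction and masses are not known exactly. Their poses are not given: they have to be found in the camera images.
- cupboard: Fixed bench-top cupboard of pale wood, 560 mm wide, 287 high, 330 deep. Origin on the bench right under the middle of the door's front face; x points level into the cupboard, y along the door to its hinge side, z up. A shelf juts 35 mm out over the door, its underside 265 mm above the bench; pots and tins stand on it up to 390 mm.
- strip (a point): Middle of the black magnetic strip, 10 mm thick, on the shelf's front edge; axes as the cupboard's. A dark iron gate pintle (165 mm to +y of the middle, standing out to 75 mm from the door face) and a steel H-shaped parliament hinge (155 mm to -y, out to 55 mm) cling to it and hang down to 200 mm above the bench. Leave them.
- door (a joint): Height in m of the boarded door (424 mm wide, 175 high, 22 thick, 1.1 to 1.7 kg) above its home on the hinge pins: about 0.012 at the start, on the wedge; 0 when down on its pins, its lower edge then 5 mm above the bench. It can move only up and down (a brass turn keeps it shut) and sinks about 1 mm for each 6 mm that the wedge is drawn out.
- door_foot (a point): Middle of the lower front edge of the door; axes as the cupboard's.
- wedge_mid (a point): The wedge under the door: pale hardwood, 75 g, 150 mm long, 40 wide, flat below, tapering evenly from a 29 mm high butt to a 3 mm tip. Point 8 mm above the middle of its underside (half-way up at mid-length). x points along it to the tip, z up. At the start it lies flat on the bench, tip under the door, butt standing out 70 mm from the door face: it comes clear after 80 mm.
- wedge_butt (a point): Middle of the thick end of that wedge, 75 mm from its mid-length, 14.5 mm above the underside; axes as the wedge's. The door's weight grips the wedge: it takes about 8 to 22 N to pull. Door face and shelf leave no room for an upright gripper: lean it back, away from the door, by 25 to 45 degrees and grip the butt low down across its 40 mm width.
- wedge_tip (a point): Middle of the thin end of that wedge; axes as the wedge's.
- drawer: Fixed drawer of pale wood with a green floor, set on the bench: 300 mm (x) by 460 (y), 48 high, walls 10 mm. Origin at the middle of its underside, z up. The floor is 8 mm above the bench. Two dividers along x, 8 mm thick, 30 mm high, at y = -75 and +75 mm make three bays, each 280 mm long (x) and 141 wide (y), centred on y = -149, 0 and +149 mm.
- spare_mid (a point): The fellow wedge, of the same make and size, loose and lying flat in one of the three bays (varies), its length along the bay and its middle about 45 mm from the bay's centre line towards +y of the drawer; the rest of that bay is clear. Point and axes as for the first wedge. Leave it where it is.
- bolt_a_mid (a point): Galvanised coach bolt with a square nut, 130 mm long, 25 mm high and wide, lying in another bay of the drawer; point at its middle. Leave alone.
- bolt_b_mid (a point): A second such bolt beside it, about 70 mm away.
- handle_mid (a point): Grey cast gate handle, 150 x 30 mm, 44 mm high, lying on its back plate in the remaining bay; point 15 mm above the drawer floor. Leave alone.
- turn_mid (a point): Loose brass cupboard turn, 60 x 16 mm, 23 mm high, about 65 mm beside the handle; point 9 mm above the drawer floor. Leave alone.
- padlock_mid (a point): Brass padlock 45 x 50 mm, 20 mm thick, with a steel shackle (80 mm long overall along x), lying on the bench in front of the cupboard near the hinge side; point 10 mm above the bench. Leave alone.
- driver_grip (a point): Handle of a screwdriver 190 mm long lying on the bench in front of the cupboard near the other end; x points along it to the tip. Leave alone.
Things that resemble listed ones, but are neither listed nor needed, are in the scene too. What is shaped like the part that bears wedge_mid but red is not meant. What is shaped like the part that bears spare_mid but blue is not meant.

How it is judged:
By the outcome, as a careful person would: the job done as asked, in the order asked, and still so for the second after the job is handed in, with the robot touching nothing.
It also fails if it takes over 51 s, if anything falls off the work surface, if the arm or the gripper's body presses on something with over 40 N, if the wrist force passes 120 N, or if a joint passes its speed limit or range.

## Working session

There is one attempt and no reset: what is moved stays moved. The work goes in short steps, Python scripts to look and compute and a tool call to move; the robot and the scene stay as the last step left them, time stands still between calls to the robot, and variables do not carry over. Pictures are saved under pics/ and viewed, about 8 in all and at most 12, crops included, and the job is handed in when it is done.

Besides the shell and the picture viewer there is one more tool, called after "Call:" in YAML: its name, and indented under it one key for each argument. arm_command: Moves the arm, as the interface text tells. Its arguments: {"type":"object","properties":{"commands":{"type":"array"}},"required":["commands"]}

```bash
ls; mkdir -p pics
python3 - <<'E'
from cell import bot
import cv2,numpy as np
for n in("scene","top"):
    im=bot.read_camera(n); cv2.imwrite(f"pics/{n}0.png",im)
    i=bot.camera_info(n); print(n,i)
o=bot.get_obs(); print({k:np.round(v,3) for k,v in o.items()})
a=cv2.imread("pics/scene0.png");b=cv2.imread("pics/top0.png")
cv2.imwrite("pics/top0b.png",cv2.resize(b,(800,600),interpolation=cv2.INTER_CUBIC))
cv2.imwrite("pics/scene0b.png",cv2.resize(a,(800,600),interpolation=cv2.INTER_CUBIC))
E
```

```text
pics
scene {'vertical_fov': 53.84271536569, 'cx': 257.9054969671184, 'cy': 194.38038904445088, 'R': array([[ 0.1343031 ,  0.99089591,  0.0093797 ],
       [ 0.8077016 , -0.10397996, -0.58035014],
       [-0.57409128,  0.08551882, -0.81431304]]), 't': array([-0.10380974, -0.34332249,  1.46300349])}
top {'vertical_fov': 43.569915610173446, 'cx': 265.2922534281633, 'cy': 195.47518066404814, 'R': array([[-0.00251893, -0.99998773,  0.00426611],
       [-0.98343228,  0.00170391, -0.18126789],
       [ 0.1812584 , -0.00465203, -0.9834245 ]]), 't': array([0.02496442, 0.56510588, 1.55110583])}
{'t': np.float64(0.1), 'qpos': array([-1.316,  0.351,  1.652, -0.   ,  1.139, -0.085]), 'qd': array([ 0.001, -0.001, -0.002,  0.001,  0.001, -0.001]), 'tau': array([ 2.0000e-03, -5.0683e+01, -2.9188e+01, -0.0000e+00,  3.0000e-03,
        0.0000e+00]), 'ee_pos': array([ 0.183, -0.518,  0.245]), 'orientation': array([[-0.   ,  0.333, -0.943],
       [ 0.001, -0.943, -0.333],
       [-1.   , -0.001, -0.   ]]), 'ft_force': array([ 1.063, -0.418, -0.73 ]), 'torque': array([-0.011, -0.034, -0.005]), 'width': np.float64(0.085)}
```

View pics/top0b.png

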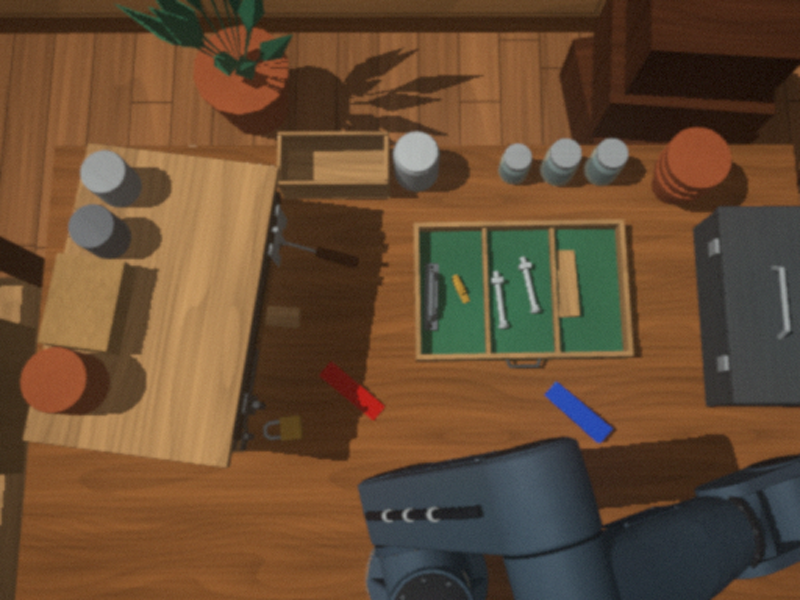

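View pics/scene0b.png

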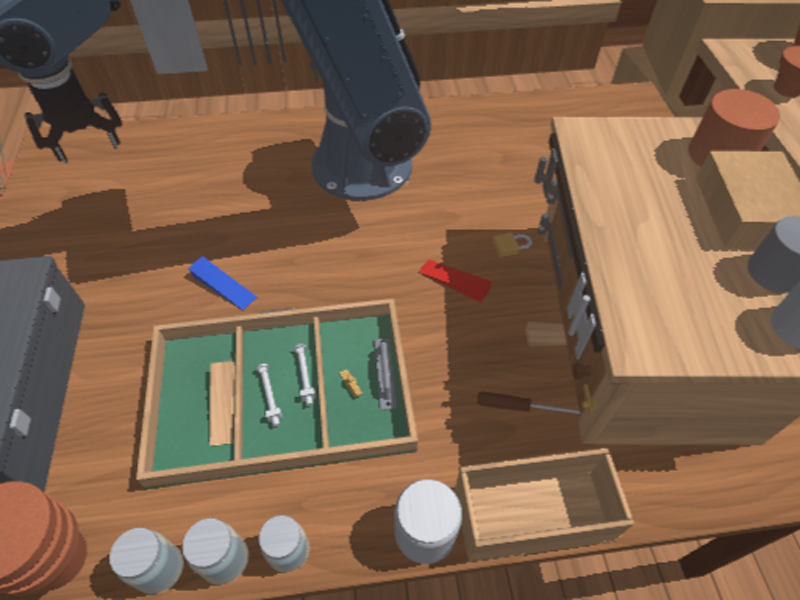

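```bash
cat > h.py <<'E'
import numpy as np,cv2
from cell import bot
def K(i):
    f=192/np.tan(np.radians(i['vertical_fov'])/2); return f
def ray(i,u,v):
    d=np.array([(u-i['cx'])/K(i),(v-i['cy'])/K(i),1.]); R=np.array(i['R'])
    return -R.T@i['t'],R.T@d
def plane(i,u,v,z):
    c,d=ray(i,u,v); return c+d*(z-c[2])/d[2]
def proj(i,X):
    p=np.array(i['R'])@X+i['t']; return np.array([i['cx'],i['cy']])+K(i)*p[:2]/p[2]
E
python3 - <<'E'
import cv2,numpy as np
t=cv2.imread("pics/top0.png");s=cv2.imread("pics/scene0.png")
A=cv2.resize(t[180:230,150:230],(800,500),interpolation=cv2.INTER_CUBIC)
A=cv2.convertScaleAbs(A,alpha=1.8)[:, :]
B=cv2.convertScaleAbs(cv2.resize(s[190:240,310:400],(720,400),interpolation=cv2.INTER_CUBIC),alpha=1.8)
C=cv2.resize(t[138:232,262:408],(730,470),interpolation=cv2.INTER_CUBIC)
o=np.zeros((600,800,3),np.uint8)
o[:300,:480]=cv2.resize(A,(480,300)); o[300:550,:450]=cv2.resize(B,(450,250)) 
o[:206,480:800]=cv2.resize(C,(320,206))
cv2.imwrite("pics/crop1.png",o)
from h import *
i=bot.camera_info("top")
P=lambda u,v,z:np.round(plane(i,u*.64,v*.64,z),3)
print("drawer corners",[P(*p,.048) for p in((415,224),(625,221),(634,356),(416,356))])
print("spare",P(568,283,.02),"padlock",P(282,429,.02),"drv",P(345,255,.015),P(380,265,.015),"red",P(352,390,.02),[P(*p,.02) for p in((335,365),(370,412))],"wedge",P(300,307,.029),P(300,327,.029))
print("cup front edge top",P(276,166,.287),P(229,465,.287))
E
```

```text
drawer corners [array([0.747, 0.022, 0.048]), array([ 0.753, -0.437,  0.048]), array([ 0.456, -0.44 ,  0.048]), array([0.457, 0.021, 0.048])]
spare [ 0.62  -0.313  0.02 ] padlock [0.306 0.304 0.02 ] drv [0.686 0.177 0.015] [0.663 0.1   0.015] red [0.388 0.157 0.02 ] [array([0.441, 0.195, 0.02 ]), array([0.341, 0.119, 0.02 ])] wedge [0.566 0.271 0.029] [0.523 0.27  0.029]
cup front edge top [0.789 0.284 0.287] [0.239 0.35  0.287]
```

View pics/crop1.png

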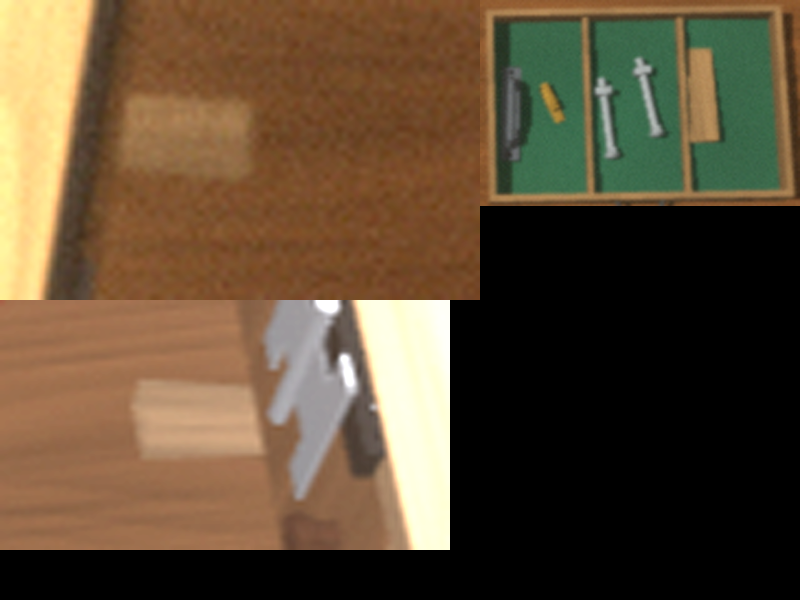

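```bash
cat >> h.py <<'E'
from scipy.spatial.transform import Rotation as Ro
def plan(R,p,n=None,cur=None):
    """print rows from the present pose to (R,p), straight line, even turn"""
    o=bot.get_obs(); R0,p0=(np.array(o['orientation']),np.array(o['ee_pos'])) if cur is None else cur
    rv=(Ro.from_matrix(R0).inv()*Ro.from_matrix(R)).as_rotvec(degrees=True)
    n=n or int(np.ceil(max(np.linalg.norm(p-p0)/.055,np.linalg.norm(rv)/10)))
    Rk=Ro.from_matrix(R0)
    for k in range(n):
        d=Rk.inv().apply((p-p0)/n); print('{"delta_pos":%s,"rot":%s,"gripper":0},'%(np.round(d,4).tolist(),np.round(rv/n,2).tolist()))
        Rk=Rk*Ro.from_rotvec(rv/n,degrees=True)
def lean(th,d):
    """tool leaned back by th deg from unit level direction d (towards wedge tip)"""
    s,c=np.sin(np.radians(th)),np.cos(np.radians(th)); d=np.array([d[0],d[1],0.])/np.hypot(*d[:2])
    x=s*d-c*np.array([0,0,1]); y=np.cross(d,[0,0,1]); return np.c_[x,y,np.cross(x,y)]
E
python3 - <<'E'
from h import *
i=bot.camera_info("top")
a=plane(i,150+251/6,180+101/6,.029);b=plane(i,150+249/6,180+180/6,.029);print(a,b,(a+b)/2)
d=np.array([.119,.993]);R=lean(33,d)
butt=(a+b)/2; g=np.array([*(butt[:2]+.012*d),.022])
p=g-R[:,0]*(.11-.005)
print(R.round(3),p); plan(R,p)
E
```

```text
[0.56508412 0.27195856 0.029     ] [0.52008192 0.27194562 0.029     ] [0.54258302 0.27195209 0.029     ]
[[ 0.065  0.993 -0.1  ]
 [ 0.541 -0.119 -0.833]
 [-0.839  0.    -0.545]] [0.53720647 0.22708726 0.11006041]
{"delta_pos":[0.0085, -0.0365, -0.0364],"rot":[-3.87, 1.84, -1.14],"gripper":0},
{"delta_pos":[0.0104, -0.0338, -0.0385],"rot":[-3.87, 1.84, -1.14],"gripper":0},
{"delta_pos":[0.0123, -0.0309, -0.0403],"rot":[-3.87, 1.84, -1.14],"gripper":0},
{"delta_pos":[0.0142, -0.0279, -0.0418],"rot":[-3.87, 1.84, -1.14],"gripper":0},
{"delta_pos":[0.0161, -0.0247, -0.0431],"rot":[-3.87, 1.84, -1.14],"gripper":0},
{"delta_pos":[0.0179, -0.0214, -0.0441],"rot":[-3.87, 1.84, -1.14],"gripper":0},
{"delta_pos":[0.0198, -0.0181, -0.0449],"rot":[-3.87, 1.84, -1.14],"gripper":0},
{"delta_pos":[0.0215, -0.0146, -0.0453],"rot":[-3.87, 1.84, -1.14],"gripper":0},
{"delta_pos":[0.0233, -0.0111, -0.0455],"rot":[-3.87, 1.84, -1.14],"gripper":0},
{"delta_pos":[0.0249, -0.0076, -0.0453],"rot":[-3.87, 1.84, -1.14],"gripper":0},
{"delta_pos":[0.0265, -0.004, -0.0449],"rot":[-3.87, 1.84, -1.14],"gripper":0},
{"delta_pos":[0.0279, -0.0005, -0.0442],"rot":[-3.87, 1.84, -1.14],"gripper":0},
{"delta_pos":[0.0293, 0.0031, -0.0431],"rot":[-3.87, 1.84, -1.14],"gripper":0},
{"delta_pos":[0.0306, 0.0065, -0.0419],"rot":[-3.87, 1.84, -1.14],"gripper":0},
{"delta_pos":[0.0317, 0.0099, -0.0403],"rot":[-3.87, 1.84, -1.14],"gripper":0},
{"delta_pos":[0.0328, 0.0132, -0.0385],"rot":[-3.87, 1.84, -1.14],"gripper":0},
```

Call:
arm_command:
  commands:
    - {"delta_pos": [0.0085,-0.0365,-0.0364],"rot": [-3.87,1.84,-1.14],"gripper": 0}
    - {"delta_pos": [0.0104,-0.0338,-0.0385],"rot": [-3.87,1.84,-1.14],"gripper": 0}
    - {"delta_pos": [0.0123,-0.0309,-0.0403],"rot": [-3.87,1.84,-1.14],"gripper": 0}
    - {"delta_pos": [0.0142,-0.0279,-0.0418],"rot": [-3.87,1.84,-1.14],"gripper": 0}
    - {"delta_pos": [0.0161,-0.0247,-0.0431],"rot": [-3.87,1.84,-1.14],"gripper": 0}
    - {"delta_pos": [0.0179,-0.0214,-0.0441],"rot": [-3.87,1.84,-1.14],"gripper": 0}
    - {"delta_pos": [0.0198,-0.0181,-0.0449],"rot": [-3.87,1.84,-1.14],"gripper": 0}
    - {"delta_pos": [0.0215,-0.0146,-0.0453],"rot": [-3.87,1.84,-1.14],"gripper": 0}
    - {"delta_pos": [0.0233,-0.0111,-0.0455],"rot": [-3.87,1.84,-1.14],"gripper": 0}
    - {"delta_pos": [0.0249,-0.0076,-0.0453],"rot": [-3.87,1.84,-1.14],"gripper": 0}
    - {"delta_pos": [0.0265,-0.004,-0.0449],"rot": [-3.87,1.84,-1.14],"gripper": 0}
    - {"delta_pos": [0,0,0],"rot": [0,0,0],"gripper": 0}

```text
t: 1.6
ee_pos: [0.4267, -0.004, 0.1512]
orientation: [[0.114, 0.894, -0.433], [0.379, -0.442, -0.813], [-0.919, -0.071, -0.389]]
ft_force: [-0.6, -0.6, -0.1]
width: 0.0856
```

Run:
```python
from h import *
d=np.array([.119,.993]);R=lean(33,d)
p=np.array([.537,.227,.110]);o=bot.get_obs();print(o['t'],o['ee_pos'],o['qpos'].round(2))
plan(R,p,6)
```

```text
1.6 [ 0.42666247 -0.004049    0.15124587] [-0.36  0.28  2.1   0.54  0.87 -0.26]
{"delta_pos":[0.023, -0.0001, -0.0366],"rot":[-3.18, 1.54, -0.92],"gripper":0},
{"delta_pos":[0.0239, 0.0023, -0.0359],"rot":[-3.18, 1.54, -0.92],"gripper":0},
{"delta_pos":[0.0248, 0.0047, -0.0351],"rot":[-3.18, 1.54, -0.92],"gripper":0},
{"delta_pos":[0.0257, 0.007, -0.0341],"rot":[-3.18, 1.54, -0.92],"gripper":0},
{"delta_pos":[0.0265, 0.0093, -0.0329],"rot":[-3.18, 1.54, -0.92],"gripper":0},
{"delta_pos":[0.0272, 0.0115, -0.0316],"rot":[-3.18, 1.54, -0.92],"gripper":0},
```

Call:
arm_command:
  commands:
    - {"delta_pos": [0.023,-0.0001,-0.0366],"rot": [-3.18,1.54,-0.92],"gripper": 0}
    - {"delta_pos": [0.0239,0.0023,-0.0359],"rot": [-3.18,1.54,-0.92],"gripper": 0}
    - {"delta_pos": [0.0248,0.0047,-0.0351],"rot": [-3.18,1.54,-0.92],"gripper": 0}
    - {"delta_pos": [0.0257,0.007,-0.0341],"rot": [-3.18,1.54,-0.92],"gripper": 0}
    - {"delta_pos": [0.0265,0.0093,-0.0329],"rot": [-3.18,1.54,-0.92],"gripper": 0}
    - {"delta_pos": [0.0272,0.0115,-0.0316],"rot": [-3.18,1.54,-0.92],"gripper": 0}
    - {"delta_pos": [0,0,0],"rot": [0,0,0],"gripper": 0}

```text
t: 2.48
ee_pos: [0.5385, 0.2251, 0.1099]
orientation: [[0.067, 0.993, -0.102], [0.539, -0.122, -0.833], [-0.839, 0.001, -0.544]]
ft_force: [-0.9, 0.1, 0.0]
width: 0.0855
```

Run:
```python
from h import *
i=bot.camera_info("wrist"); im=bot.read_camera("wrist"); cv2.imwrite("pics/w1.png",im)
import pickle; pickle.dump(i,open("w1.pkl","wb"))
print(i); o=bot.get_obs();print(o['t'],o['ee_pos'],o['orientation'],o['qpos'].round(2))
cv2.imwrite("pics/w1b.png",cv2.convertScaleAbs(cv2.resize(im,(800,600),interpolation=cv2.INTER_CUBIC),alpha=1.5))
```

```text
{'vertical_fov': 66.38580389040415, 'cx': 256.0358559152012, 'cy': 191.2013383716435, 'R': array([[ 0.99245801, -0.12256817,  0.00203542],
       [-0.11659033, -0.94892287, -0.29317586],
       [ 0.03786548,  0.29072742, -0.95605637]]), 't': array([-0.5079175 ,  0.34046745,  0.16249461])}
2.525 [0.5379917  0.22415136 0.11011593] [[ 6.77221362e-02  9.92340575e-01 -1.03314542e-01]
 [ 5.38859849e-01 -1.23529772e-01 -8.33288941e-01]
 [-8.39668849e-01  7.60048667e-04 -5.43098193e-01]] [ 0.08  0.56  1.84  0.83  0.8  -0.41]
```

View pics/w1b.png

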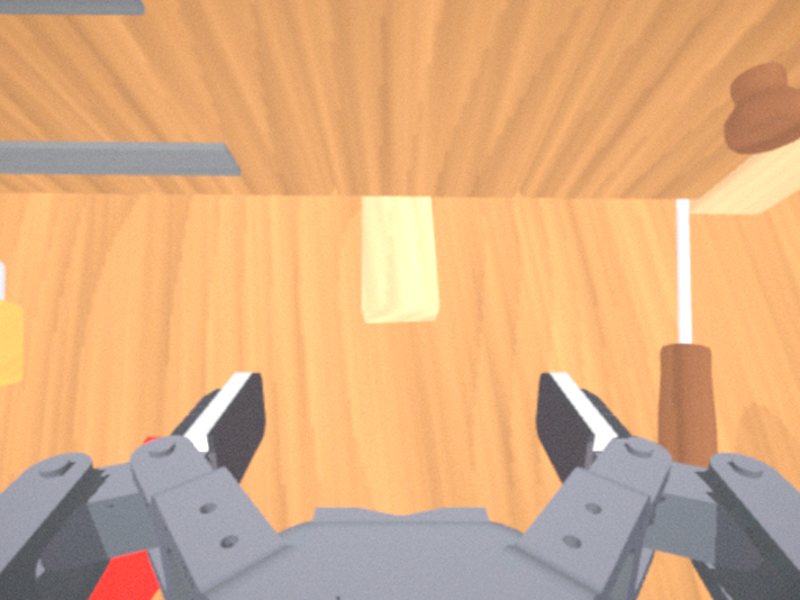

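Run:
```python
import cv2
im=cv2.imread("pics/w1.png")[115:215,215:295]
cv2.imwrite("pics/w1c.png",cv2.convertScaleAbs(cv2.resize(im,(480,600),interpolation=cv2.INTER_CUBIC),alpha=1.25))
```

```text
(no output)
```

View pics/w1c.png

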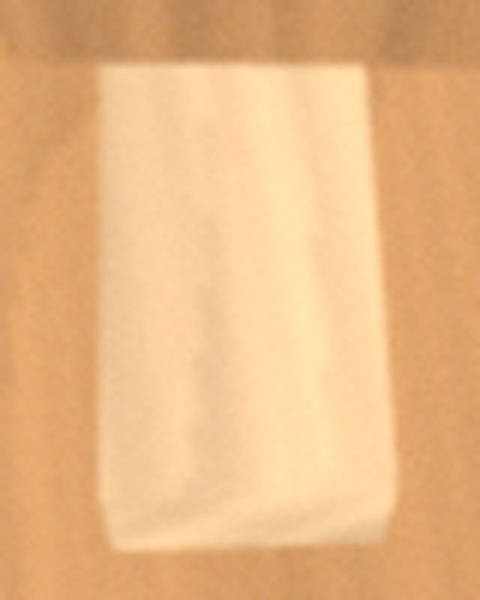

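Run:
```python
from h import *
import pickle
i=pickle.load(open("w1.pkl","rb"))
P=lambda u,v,z:plane(i,215+u/6,115+v/6,z)
tl,tr,bl,br,dl,dr=P(100,498,.029),P(397,492,.029),P(114,550,0),P(386,545,0),P(100,64,.017),P(366,64,.017)
for q in(tl,tr,bl,br,dl,dr):print(q.round(4))
mt=(tl+tr)/2;mb=(bl+br)/2;md=(dl+dr)/2
print("butt",mt,mb,"w",np.linalg.norm(tl-tr),np.linalg.norm(bl-br),np.linalg.norm(dl-dr))
for m in(mt,mb): v=(md-m)[:2];print(np.linalg.norm(v),v/np.linalg.norm(v))
e=(tr-tl)[:2];print("perp",np.array([-e[1],e[0]])/np.linalg.norm(e))
# door line from full picture: (20,194)-(620,198) in 800x600
a=plane(i,60*.64,194*.64,.017);b=plane(i,640*.64,198*.64,.017);e=(b-a)[:2];print("doorperp",np.array([-e[1],e[0]])/np.linalg.norm(e),a,b)
```

```text
[0.5265 0.2794 0.029 ]
[0.5661 0.2754 0.029 ]
[0.5263 0.2795 0.    ]
[0.5669 0.2753 0.    ]
[0.5327 0.3513 0.017 ]
[0.5729 0.3464 0.017 ]
butt [0.54629599 0.27737328 0.029     ] [0.54661676 0.27737685 0.        ] w 0.03983002324608605 0.04076151058635697 0.040571449252180834
0.07174617561415449 [0.09057908 0.99588927]
0.07171427767247233 [0.08614656 0.99628248]
perp [0.10113874 0.99487233]
doorperp [0.12910177 0.99163135] [0.35728103 0.37430036 0.017     ] [0.69415985 0.33044166 0.017     ]
```

Run:
```python
from h import *
R=lean(33,np.array([.10,.995])); p=np.array([.5476,.2893,.022])+.005*R[:,0]
print(p);plan(R,p,6)
```

```text
[0.54787232 0.29200955 0.01780665]
{"delta_pos":[0.0191, 0.0002, -0.0012],"rot":[-0.19, 0.02, -0.13],"gripper":0},
{"delta_pos":[0.0191, 0.0003, -0.0012],"rot":[-0.19, 0.02, -0.13],"gripper":0},
{"delta_pos":[0.0191, 0.0003, -0.0012],"rot":[-0.19, 0.02, -0.13],"gripper":0},
{"delta_pos":[0.0191, 0.0004, -0.0012],"rot":[-0.19, 0.02, -0.13],"gripper":0},
{"delta_pos":[0.0191, 0.0004, -0.0012],"rot":[-0.19, 0.02, -0.13],"gripper":0},
{"delta_pos":[0.0191, 0.0005, -0.0012],"rot":[-0.19, 0.02, -0.13],"gripper":0},
```

Call:
arm_command:
  commands:
    - {"delta_pos": [0.0191,0.0002,-0.0012],"rot": [-0.19,0.02,-0.13],"gripper": 0}
    - {"delta_pos": [0.0191,0.0003,-0.0012],"rot": [-0.19,0.02,-0.13],"gripper": 0}
    - {"delta_pos": [0.0191,0.0003,-0.0012],"rot": [-0.19,0.02,-0.13],"gripper": 0}
    - {"delta_pos": [0.0191,0.0004,-0.0012],"rot": [-0.19,0.02,-0.13],"gripper": 0}
    - {"delta_pos": [0.0191,0.0004,-0.0012],"rot": [-0.19,0.02,-0.13],"gripper": 0}
    - {"delta_pos": [0.0191,0.0005,-0.0012],"rot": [-0.19,0.02,-0.13],"gripper": 0}
    - {"delta_pos": [0,0,0],"rot": [0,0,0],"gripper": 0}
    - {"delta_pos": [0,0,0],"rot": [0,0,0],"gripper": 0.3}
    - {"delta_pos": [0,0,0],"rot": [0,0,0],"gripper": 0.4}
    - {"delta_pos": [0,0,0],"rot": [0,0,0],"gripper": 0.4}

```text
t: 3.78
ee_pos: [0.5483, 0.2919, 0.0189]
orientation: [[0.056, 0.995, -0.083], [0.543, -0.1, -0.834], [-0.838, 0.002, -0.546]]
ft_force: [0.8, -0.7, 0.2]
width: 0.0514
```

Run:
```python
from h import *
im=bot.read_camera("wrist"); cv2.imwrite("pics/w2b.png",cv2.convertScaleAbs(im,alpha=1.5))
o=bot.get_obs();print(o['t'],o['ee_pos'],o['ft_force'],o['width'])
```

```text
3.825 [0.54828751 0.2918763  0.01875842] [ 0.37778486 -0.30550256 -0.13199269] 0.05127830197428335
```

View pics/w2b.png

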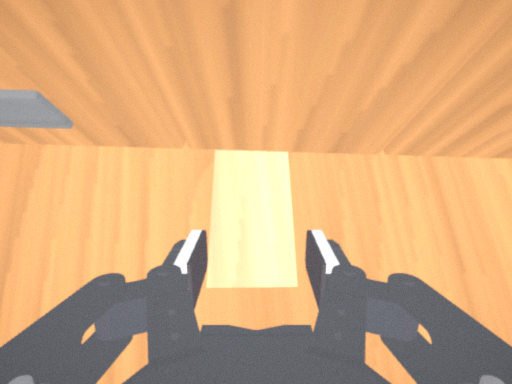

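Call:
arm_command:
  commands:
    - {"delta_pos": [0,-0.0012,0],"rot": [0,0,0],"gripper": 0.42}
    - {"delta_pos": [0,0,0],"rot": [0,0,0],"gripper": 0.5}
    - {"delta_pos": [0,0,0],"rot": [0,0,0],"gripper": 0.7}
    - {"delta_pos": [0,0,0],"rot": [0,0,0],"gripper": 0.8}
    - {"delta_pos": [0,0,0],"rot": [0,0,0],"gripper": 0.8}

```text
t: 4.45
ee_pos: [0.5467, 0.2921, 0.0187]
orientation: [[0.055, 0.995, -0.083], [0.543, -0.099, -0.834], [-0.838, 0.001, -0.546]]
ft_force: [-3.0, -3.6, 6.2]
width: 0.0392
```

Call:
arm_command:
  commands:
    - {"delta_pos": [-0.0011,0,0.0017],"rot": [0,0,0],"gripper": 1}
    - {"delta_pos": [-0.0011,0,0.0017],"rot": [0,0,0],"gripper": 1}
    - {"delta_pos": [-0.0011,0,0.0017],"rot": [0,0,0],"gripper": 1}
    - {"delta_pos": [-0.0011,0,0.0017],"rot": [0,0,0],"gripper": 1}
    - {"delta_pos": [-0.0011,0,0.0017],"rot": [0,0,0],"gripper": 1}
    - {"delta_pos": [0,0,0],"rot": [0,0,0],"gripper": 1}
    - {"delta_pos": [0,0,0],"rot": [0,0,0],"gripper": 1}
    - {"delta_pos": [0,0,0],"rot": [0,0,0],"gripper": 1}

```text
t: 5.45
ee_pos: [0.5458, 0.2829, 0.0187]
orientation: [[0.055, 0.995, -0.083], [0.544, -0.099, -0.833], [-0.838, 0.001, -0.546]]
ft_force: [-0.3, 7.5, 0.7]
width: 0.039
```

Run:
```python
from h import *
im=bot.read_camera("wrist"); cv2.imwrite("pics/w3b.png",cv2.convertScaleAbs(im,alpha=1.5))
o=bot.get_obs();print(o['t'],o['ee_pos'],o['ft_force'],o['width'])
```

```text
5.5 [0.54575466 0.28293675 0.01867112] [-0.5970082   6.15860983  0.27986168] 0.03897024984655646
```

View pics/w3b.png

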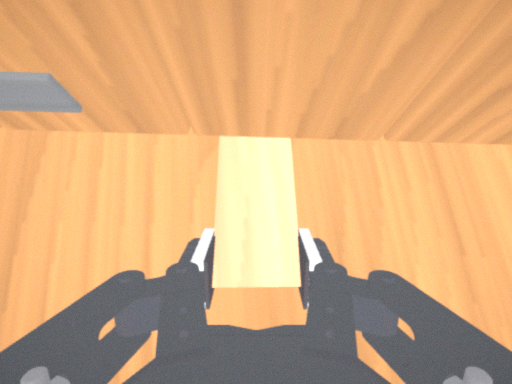

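Call:
arm_command:
  commands:
    - {"delta_pos": [-0.0011,0,0.0017],"rot": [0,0,0],"gripper": 1}
    - {"delta_pos": [-0.0011,0,0.0017],"rot": [0,0,0],"gripper": 1}
    - {"delta_pos": [-0.0011,0,0.0017],"rot": [0,0,0],"gripper": 1}
    - {"delta_pos": [-0.0011,0,0.0017],"rot": [0,0,0],"gripper": 1}
    - {"delta_pos": [-0.0011,0,0.0017],"rot": [0,0,0],"gripper": 1}
    - {"delta_pos": [0,0,0],"rot": [0,0,0],"gripper": 1}
    - {"delta_pos": [0,0,0],"rot": [0,0,0],"gripper": 1}
    - {"delta_pos": [0,0,0],"rot": [0,0,0],"gripper": 1}

```text
t: 6.5
ee_pos: [0.5448, 0.2729, 0.0187]
orientation: [[0.055, 0.995, -0.083], [0.544, -0.099, -0.833], [-0.837, 0.001, -0.546]]
ft_force: [-0.9, 6.0, 2.0]
width: 0.039
```

Call:
arm_command:
  commands:
    - {"delta_pos": [-0.0011,0,0.0017],"rot": [0,0,0],"gripper": 1}
    - {"delta_pos": [-0.0011,0,0.0017],"rot": [0,0,0],"gripper": 1}
    - {"delta_pos": [-0.0011,0,0.0017],"rot": [0,0,0],"gripper": 1}
    - {"delta_pos": [-0.0011,0,0.0017],"rot": [0,0,0],"gripper": 1}
    - {"delta_pos": [-0.0011,0,0.0017],"rot": [0,0,0],"gripper": 1}
    - {"delta_pos": [0,0,0],"rot": [0,0,0],"gripper": 1}
    - {"delta_pos": [0,0,0],"rot": [0,0,0],"gripper": 1}
    - {"delta_pos": [0,0,0],"rot": [0,0,0],"gripper": 1}

```text
t: 7.5
ee_pos: [0.5438, 0.2628, 0.0187]
orientation: [[0.055, 0.995, -0.083], [0.544, -0.099, -0.833], [-0.837, 0.001, -0.546]]
ft_force: [-0.1, 6.1, 1.2]
width: 0.0393
```

Call:
arm_command:
  commands:
    - {"delta_pos": [-0.0011,0,0.0017],"rot": [0,0,0],"gripper": 1}
    - {"delta_pos": [-0.0011,0,0.0017],"rot": [0,0,0],"gripper": 1}
    - {"delta_pos": [-0.0011,0,0.0017],"rot": [0,0,0],"gripper": 1}
    - {"delta_pos": [-0.0011,0,0.0017],"rot": [0,0,0],"gripper": 1}
    - {"delta_pos": [-0.0011,0,0.0017],"rot": [0,0,0],"gripper": 1}
    - {"delta_pos": [0,0,0],"rot": [0,0,0],"gripper": 1}
    - {"delta_pos": [0,0,0],"rot": [0,0,0],"gripper": 1}
    - {"delta_pos": [0,0,0],"rot": [0,0,0],"gripper": 1}

```text
t: 8.5
ee_pos: [0.5428, 0.2527, 0.0187]
orientation: [[0.055, 0.995, -0.083], [0.544, -0.099, -0.833], [-0.837, 0.001, -0.547]]
ft_force: [0.8, 6.3, 2.3]
width: 0.039
```

Tracking well; carrying on with the same tugs.

Call:
arm_command:
  commands:
    - {"delta_pos": [-0.0011,0,0.0017],"rot": [0,0,0],"gripper": 1}
    - {"delta_pos": [-0.0011,0,0.0017],"rot": [0,0,0],"gripper": 1}
    - {"delta_pos": [-0.0011,0,0.0017],"rot": [0,0,0],"gripper": 1}
    - {"delta_pos": [-0.0011,0,0.0017],"rot": [0,0,0],"gripper": 1}
    - {"delta_pos": [-0.0011,0,0.0017],"rot": [0,0,0],"gripper": 1}
    - {"delta_pos": [0,0,0],"rot": [0,0,0],"gripper": 1}
    - {"delta_pos": [0,0,0],"rot": [0,0,0],"gripper": 1}
    - {"delta_pos": [0,0,0],"rot": [0,0,0],"gripper": 1}

```text
t: 9.5
ee_pos: [0.5418, 0.2427, 0.0187]
orientation: [[0.055, 0.995, -0.083], [0.544, -0.099, -0.833], [-0.837, 0.001, -0.547]]
ft_force: [0.0, 7.5, 0.8]
width: 0.039
```

Call:
arm_command:
  commands:
    - {"delta_pos": [-0.0011,0,0.0017],"rot": [0,0,0],"gripper": 1}
    - {"delta_pos": [-0.0011,0,0.0017],"rot": [0,0,0],"gripper": 1}
    - {"delta_pos": [-0.0011,0,0.0017],"rot": [0,0,0],"gripper": 1}
    - {"delta_pos": [-0.0011,0,0.0017],"rot": [0,0,0],"gripper": 1}
    - {"delta_pos": [-0.0011,0,0.0017],"rot": [0,0,0],"gripper": 1}
    - {"delta_pos": [0,0,0],"rot": [0,0,0],"gripper": 1}
    - {"delta_pos": [0,0,0],"rot": [0,0,0],"gripper": 1}
    - {"delta_pos": [0,0,0],"rot": [0,0,0],"gripper": 1}

```text
t: 10.5
ee_pos: [0.5408, 0.2326, 0.0187]
orientation: [[0.055, 0.995, -0.083], [0.544, -0.099, -0.833], [-0.837, 0.001, -0.547]]
ft_force: [-0.4, 7.9, 1.7]
width: 0.0392
```

Call:
arm_command:
  commands:
    - {"delta_pos": [-0.0011,0,0.0017],"rot": [0,0,0],"gripper": 1}
    - {"delta_pos": [-0.0011,0,0.0017],"rot": [0,0,0],"gripper": 1}
    - {"delta_pos": [-0.0011,0,0.0017],"rot": [0,0,0],"gripper": 1}
    - {"delta_pos": [-0.0011,0,0.0017],"rot": [0,0,0],"gripper": 1}
    - {"delta_pos": [-0.0011,0,0.0017],"rot": [0,0,0],"gripper": 1}
    - {"delta_pos": [0,0,0],"rot": [0,0,0],"gripper": 1}
    - {"delta_pos": [0,0,0],"rot": [0,0,0],"gripper": 1}
    - {"delta_pos": [0,0,0],"rot": [0,0,0],"gripper": 1}

```text
t: 11.5
ee_pos: [0.5401, 0.2218, 0.0187]
orientation: [[0.056, 0.995, -0.083], [0.543, -0.1, -0.834], [-0.838, 0.001, -0.546]]
ft_force: [-0.2, 2.1, 5.9]
width: 0.0385
```

Call:
arm_command:
  commands:
    - {"delta_pos": [-0.0011,0,0.0017],"rot": [0,0,0],"gripper": 1}
    - {"delta_pos": [-0.0011,0,0.0017],"rot": [0,0,0],"gripper": 1}
    - {"delta_pos": [-0.0011,0,0.0017],"rot": [0,0,0],"gripper": 1}
    - {"delta_pos": [-0.0011,0,0.0017],"rot": [0,0,0],"gripper": 1}
    - {"delta_pos": [-0.0011,0,0.0017],"rot": [0,0,0],"gripper": 1}
    - {"delta_pos": [0,0,0],"rot": [0,0,0],"gripper": 1}
    - {"delta_pos": [0,0,0],"rot": [0,0,0],"gripper": 1}
    - {"delta_pos": [0,0,0],"rot": [0,0,0],"gripper": 1}

```text
t: 12.5
ee_pos: [0.5392, 0.2116, 0.0186]
orientation: [[0.056, 0.995, -0.083], [0.543, -0.1, -0.834], [-0.838, 0.002, -0.546]]
ft_force: [0.1, 0.4, 6.3]
width: 0.0386
```

Call:
arm_command:
  commands:
    - {"delta_pos": [-0.0011,0,0.0017],"rot": [0,0,0],"gripper": 1}
    - {"delta_pos": [-0.0011,0,0.0017],"rot": [0,0,0],"gripper": 1}
    - {"delta_pos": [-0.0011,0,0.0017],"rot": [0,0,0],"gripper": 1}
    - {"delta_pos": [-0.0011,0,0.0017],"rot": [0,0,0],"gripper": 1}
    - {"delta_pos": [-0.0011,0,0.0017],"rot": [0,0,0],"gripper": 1}
    - {"delta_pos": [0,0,0],"rot": [0,0,0],"gripper": 1}
    - {"delta_pos": [0,0,0],"rot": [0,0,0],"gripper": 1}
    - {"delta_pos": [0,0,0],"rot": [0,0,0],"gripper": 1}

```text
t: 13.5
ee_pos: [0.5382, 0.2015, 0.0187]
orientation: [[0.056, 0.995, -0.083], [0.543, -0.1, -0.834], [-0.838, 0.002, -0.546]]
ft_force: [0.0, 0.6, 7.4]
width: 0.0388
```

Run:
```python
from h import *
import pickle
i=bot.camera_info("wrist");im=bot.read_camera("wrist"); pickle.dump(i,open("w4.pkl","wb"));cv2.imwrite("pics/w4b.png",cv2.convertScaleAbs(im,alpha=1.5))
o=bot.get_obs();print(o['t'],o['ee_pos'],o['ft_force'],o['width'])
```

```text
13.55 [0.5381584  0.20155456 0.01866477] [0.09202276 0.68605414 6.41467033] 0.038454114937823566
```

View pics/w4b.png

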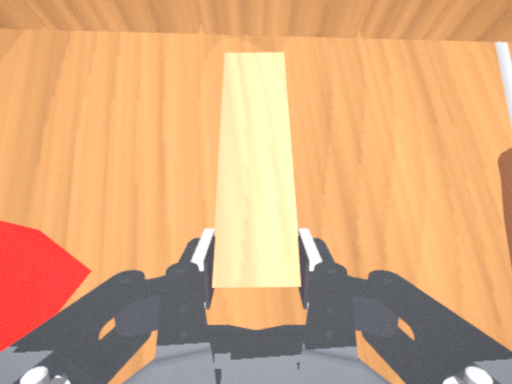

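Run:
```python
from h import *
o=bot.get_obs();R0=np.array(o['orientation']);p0=o['ee_pos']
p1=p0+[-.004,-.04,.115]; plan(R0,p1,4)
print()
R=lean(33,np.array([1,.008])); p=np.array([.552,-.3825,.14])+.005*R[:,0];print(p)
plan(R,p,16,(R0,p1))
```

```text
{"delta_pos":[-0.0296, 0.0001, -0.0073],"rot":[0.0, 0.0, 0.0],"gripper":0},
{"delta_pos":[-0.0296, 0.0001, -0.0073],"rot":[0.0, 0.0, 0.0],"gripper":0},
{"delta_pos":[-0.0296, 0.0001, -0.0073],"rot":[0.0, 0.0, 0.0],"gripper":0},
{"delta_pos":[-0.0296, 0.0001, -0.0073],"rot":[0.0, 0.0, 0.0],"gripper":0},

[ 0.55472311 -0.38247822  0.13580665]
{"delta_pos":[-0.0185, 0.0047, 0.0282],"rot":[4.39, -0.01, 2.85],"gripper":0},
{"delta_pos":[-0.0182, 0.0077, 0.0277],"rot":[4.39, -0.01, 2.85],"gripper":0},
{"delta_pos":[-0.0177, 0.0107, 0.027],"rot":[4.39, -0.01, 2.85],"gripper":0},
{"delta_pos":[-0.0171, 0.0136, 0.0261],"rot":[4.39, -0.01, 2.85],"gripper":0},
{"delta_pos":[-0.0164, 0.0164, 0.0249],"rot":[4.39, -0.01, 2.85],"gripper":0},
{"delta_pos":[-0.0155, 0.0191, 0.0235],"rot":[4.39, -0.01, 2.85],"gripper":0},
{"delta_pos":[-0.0145, 0.0216, 0.022],"rot":[4.39, -0.01, 2.85],"gripper":0},
{"delta_pos":[-0.0133, 0.0239, 0.0202],"rot":[4.39, -0.01, 2.85],"gripper":0},
{"delta_pos":[-0.0121, 0.026, 0.0183],"rot":[4.39, -0.01, 2.85],"gripper":0},
{"delta_pos":[-0.0107, 0.0279, 0.0163],"rot":[4.39, -0.01, 2.85],"gripper":0},
{"delta_pos":[-0.0093, 0.0296, 0.0141],"rot":[4.39, -0.01, 2.85],"gripper":0},
{"delta_pos":[-0.0078, 0.031, 0.0118],"rot":[4.39, -0.01, 2.85],"gripper":0},
{"delta_pos":[-0.0062, 0.0321, 0.0093],"rot":[4.39, -0.01, 2.85],"gripper":0},
{"delta_pos":[-0.0046, 0.033, 0.0068],"rot":[4.39, -0.01, 2.85],"gripper":0},
{"delta_pos":[-0.0029, 0.0336, 0.0043],"rot":[4.39, -0.01, 2.85],"gripper":0},
{"delta_pos":[-0.0013, 0.034, 0.0017],"rot":[4.39, -0.01, 2.85],"gripper":0},
```

Call:
arm_command:
  commands:
    - {"delta_pos": [-0.01,0,-0.0024],"rot": [0,0,0],"gripper": 1}
    - {"delta_pos": [-0.02,0,-0.005],"rot": [0,0,0],"gripper": 1}
    - {"delta_pos": [-0.0296,0.0001,-0.0073],"rot": [0,0,0],"gripper": 1}
    - {"delta_pos": [-0.0296,0.0001,-0.0073],"rot": [0,0,0],"gripper": 1}
    - {"delta_pos": [-0.0296,0.0001,-0.0073],"rot": [0,0,0],"gripper": 1}
    - {"delta_pos": [-0.0185,0.0047,0.0282],"rot": [4.39,-0.01,2.85],"gripper": 1}
    - {"delta_pos": [-0.0182,0.0077,0.0277],"rot": [4.39,-0.01,2.85],"gripper": 1}
    - {"delta_pos": [-0.0177,0.0107,0.027],"rot": [4.39,-0.01,2.85],"gripper": 1}
    - {"delta_pos": [-0.0171,0.0136,0.0261],"rot": [4.39,-0.01,2.85],"gripper": 1}
    - {"delta_pos": [-0.0164,0.0164,0.0249],"rot": [4.39,-0.01,2.85],"gripper": 1}
    - {"delta_pos": [-0.0155,0.0191,0.0235],"rot": [4.39,-0.01,2.85],"gripper": 1}
    - {"delta_pos": [-0.0145,0.0216,0.022],"rot": [4.39,-0.01,2.85],"gripper": 1}

```text
t: 15.05
ee_pos: [0.5425, -0.078, 0.135]
orientation: [[0.369, 0.736, -0.567], [0.4, -0.676, -0.618], [-0.839, 0.001, -0.544]]
ft_force: [-0.3, -0.4, 0.7]
width: 0.0387
```

Call:
arm_command:
  commands:
    - {"delta_pos": [-0.0133,0.0239,0.0202],"rot": [4.39,-0.01,2.85],"gripper": 1}
    - {"delta_pos": [-0.0121,0.026,0.0183],"rot": [4.39,-0.01,2.85],"gripper": 1}
    - {"delta_pos": [-0.0107,0.0279,0.0163],"rot": [4.39,-0.01,2.85],"gripper": 1}
    - {"delta_pos": [-0.0093,0.0296,0.0141],"rot": [4.39,-0.01,2.85],"gripper": 1}
    - {"delta_pos": [-0.0078,0.031,0.0118],"rot": [4.39,-0.01,2.85],"gripper": 1}
    - {"delta_pos": [-0.0062,0.0321,0.0093],"rot": [4.39,-0.01,2.85],"gripper": 1}
    - {"delta_pos": [-0.0046,0.033,0.0068],"rot": [4.39,-0.01,2.85],"gripper": 1}
    - {"delta_pos": [-0.0029,0.0336,0.0043],"rot": [4.39,-0.01,2.85],"gripper": 1}
    - {"delta_pos": [-0.0013,0.034,0.0017],"rot": [4.39,-0.01,2.85],"gripper": 1}
    - {"delta_pos": [0,0,0],"rot": [0,0,0],"gripper": 1}
    - {"delta_pos": [0,0,0],"rot": [0,0,0],"gripper": 1}

```text
t: 16.42
ee_pos: [0.5544, -0.382, 0.136]
orientation: [[0.543, 0.01, -0.84], [0.005, -1.0, -0.009], [-0.84, 0.0, -0.543]]
ft_force: [-0.4, 1.1, -0.6]
width: 0.0391
```

Run:
```python
from h import *
import pickle
i=bot.camera_info("wrist");im=bot.read_camera("wrist"); pickle.dump(i,open("w5.pkl","wb"));cv2.imwrite("pics/w5.png",im)
cv2.imwrite("pics/w5b.png",cv2.convertScaleAbs(cv2.resize(im,(800,600),interpolation=cv2.INTER_CUBIC),alpha=1.3))
o=bot.get_obs();print(o['t'],o['ee_pos'],o['ft_force'],o['width'],o['qpos'].round(2))
```

```text
16.475 [ 0.554562   -0.38177168  0.1360554 ] [-0.23222842 -0.09746994 -1.20561423] 0.03853468839294123 [-0.82  0.57  1.72  0.81  0.59  0.11]
```

View pics/w5b.png

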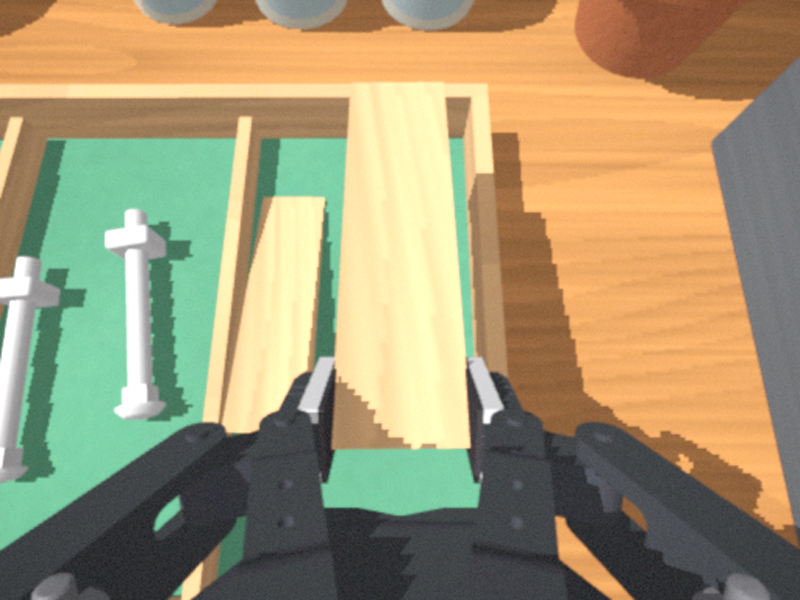

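Run:
```python
from h import *
import pickle
i=pickle.load(open("w5.pkl","rb"))
P=lambda u,v,z:plane(i,u*.64,v*.64,z).round(4)
print("spare tip",P(265,197,.011),P(326,198,.011))
c,d=ray(i,313*.64,360*.64)
print("spare edge low",P(313,360,.028),P(316,340,.028), "left",P(232,400,.03))
print("wall inner floor far corner",P(465,139,.008),"floor edge low",P(473,330,.008),"top far",P(470,97,.048),"div base right",P(260,139,.008),"div top R", P(252,117,.038),P(214,430,.038),"back wall",P(300,139,.008))
```

```text
spare tip [ 0.6967 -0.2909  0.011 ] [ 0.6964 -0.3315  0.011 ]
spare edge low [ 0.5855 -0.3332  0.028 ] [ 0.5968 -0.3342  0.028 ] left [ 0.5631 -0.2914  0.03  ]
wall inner floor far corner [ 0.7455 -0.4257  0.008 ] floor edge low [ 0.6083 -0.4262  0.008 ] top far [ 0.7465 -0.4233  0.048 ] div base right [ 0.7439 -0.282   0.008 ] div top R [ 0.7383 -0.2862  0.038 ] [ 0.5473 -0.2868  0.038 ] back wall [ 0.7442 -0.31    0.008 ]
```

Call:
arm_command:
  commands:
    - {"delta_pos": [0.0175,-0.0005,0.0113],"rot": [0,0,0],"gripper": 1}
    - {"delta_pos": [0.0175,-0.0005,0.0113],"rot": [0,0,0],"gripper": 1}
    - {"delta_pos": [0.0175,-0.0005,0.0113],"rot": [0,0,0],"gripper": 1}
    - {"delta_pos": [0.0175,-0.0005,0.0113],"rot": [0,0,0],"gripper": 1}
    - {"delta_pos": [0.0175,-0.0005,0.0113],"rot": [0,0,0],"gripper": 1}
    - {"delta_pos": [0,0,0],"rot": [0,0,0],"gripper": 1}
    - {"delta_pos": [0.0013,0,0.0008],"rot": [0,0,0],"gripper": 1}
    - {"delta_pos": [0.0013,0,0.0008],"rot": [0,0,0],"gripper": 1}
    - {"delta_pos": [0,0,0],"rot": [0,0,0],"gripper": 1}
    - {"delta_pos": [0,0,0],"rot": [0,0,0],"gripper": 1}

```text
t: 17.73
ee_pos: [0.5551, -0.3802, 0.0293]
orientation: [[0.544, 0.009, -0.839], [0.004, -1.0, -0.008], [-0.839, 0.001, -0.544]]
ft_force: [-0.8, 0.2, -0.8]
width: 0.0389
```

Call:
arm_command:
  commands:
    - {"delta_pos": [0.0008,0,0.0005],"rot": [0,0,0],"gripper": 1}
    - {"delta_pos": [0.0008,0,0.0005],"rot": [0,0,0],"gripper": 1}
    - {"delta_pos": [0.0004,0,0.0003],"rot": [0,0,0],"gripper": 1}
    - {"delta_pos": [0,0,0],"rot": [0,0,0],"gripper": 1}
    - {"delta_pos": [0,0,0],"rot": [0,0,0],"gripper": 1}

```text
t: 18.35
ee_pos: [0.5551, -0.3802, 0.0267]
orientation: [[0.544, 0.009, -0.839], [0.004, -1.0, -0.008], [-0.839, 0.001, -0.544]]
ft_force: [0.4, -0.0, 0.9]
width: 0.0388
```

Run:
```python
from h import *
im=bot.read_camera("wrist")
s=bot.read_camera("scene")
o=np.vstack([cv2.convertScaleAbs(im[40:340],alpha=1.3)[:, :],cv2.resize(s[190:316,80:275],(512,300),interpolation=cv2.INTER_CUBIC)])
cv2.imwrite("pics/w6.png",o); q=bot.get_obs();print(q['t'],q['ee_pos'],q['ft_force'],q['width'])
```

```text
18.45 [ 0.55514153 -0.38023569  0.02668977] [0.29002955 0.42077858 0.91322701] 0.038793542049735286
```

View pics/w6.png

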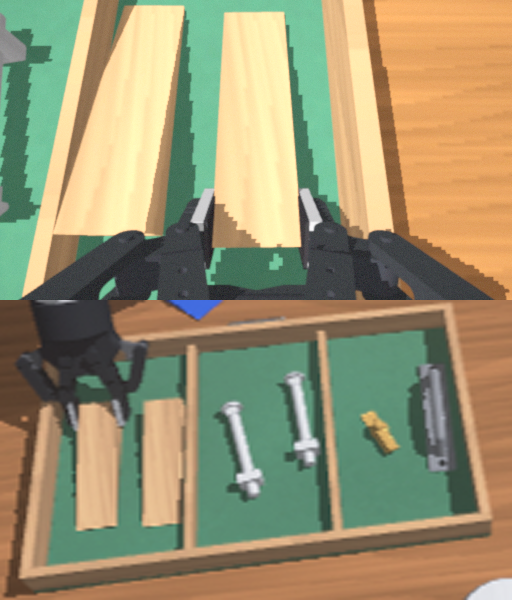

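Call:
arm_command:
  commands:
    - {"delta_pos": [0.0005,0,0.0003],"rot": [0,0,0],"gripper": 1}
    - {"delta_pos": [0,0,0],"rot": [0,0,0],"gripper": 1}

```text
t: 18.7
ee_pos: [0.5552, -0.3803, 0.0267]
orientation: [[0.544, 0.009, -0.839], [0.004, -1.0, -0.008], [-0.839, 0.001, -0.545]]
ft_force: [-4.6, 1.9, 8.1]
width: 0.0388
```

Call:
arm_command:
  commands:
    - {"delta_pos": [0,0,0],"rot": [0,0,0],"gripper": 0.48}
    - {"delta_pos": [0,0,0],"rot": [0,0,0],"gripper": 0.42}
    - {"delta_pos": [0,0,0],"rot": [0,0,0],"gripper": 0.42}
    - {"delta_pos": [-0.005,0,0],"rot": [0,0,0],"gripper": 0.42}
    - {"delta_pos": [-0.01,0,0],"rot": [0,0,0],"gripper": 0.42}
    - {"delta_pos": [-0.02,0,0],"rot": [0,0,0],"gripper": 0.42}
    - {"delta_pos": [-0.03,0,0],"rot": [0,0,0],"gripper": 0.42}
    - {"delta_pos": [-0.04,0,0],"rot": [0,0,0],"gripper": 0.42}
    - {"delta_pos": [-0.04,0,0],"rot": [0,0,0],"gripper": 0.42}
    - {"delta_pos": [-0.04,0,0],"rot": [0,0,0],"gripper": 0.42}
    - {"delta_pos": [0,0,0],"rot": [0,0,0],"gripper": 0.42}
    - {"delta_pos": [0,0,0],"rot": [0,0,0],"gripper": 0.42}

```text
t: 20.2
ee_pos: [0.4544, -0.3808, 0.181]
orientation: [[0.544, 0.009, -0.839], [0.004, -1.0, -0.008], [-0.839, 0.001, -0.544]]
ft_force: [-0.1, 0.2, -0.6]
width: 0.0492
```

Run:
```python
from h import *
im=bot.read_camera("wrist")
s=bot.read_camera("scene")
o=np.vstack([cv2.resize(cv2.convertScaleAbs(im,alpha=1.2),(400,300)),cv2.resize(s[150:320,80:400],(560,298),interpolation=cv2.INTER_CUBIC)[:, :400]]) if 0 else np.zeros((598,700,3),np.uint8)
o[:300,:400]=cv2.resize(cv2.convertScaleAbs(im,alpha=1.2),(400,300)); o[300:,:560]=cv2.resize(s[150:320,80:400],(560,298),interpolation=cv2.INTER_CUBIC)
cv2.imwrite("pics/w7.png",o); q=bot.get_obs();print(q['t'],q['ee_pos'],q['ft_force'],q['width'])
```

```text
20.3 [ 0.45454492 -0.38056737  0.180331  ] [0.47744727 0.51642636 0.04160788] 0.049641560892127755
```

View pics/w7.png

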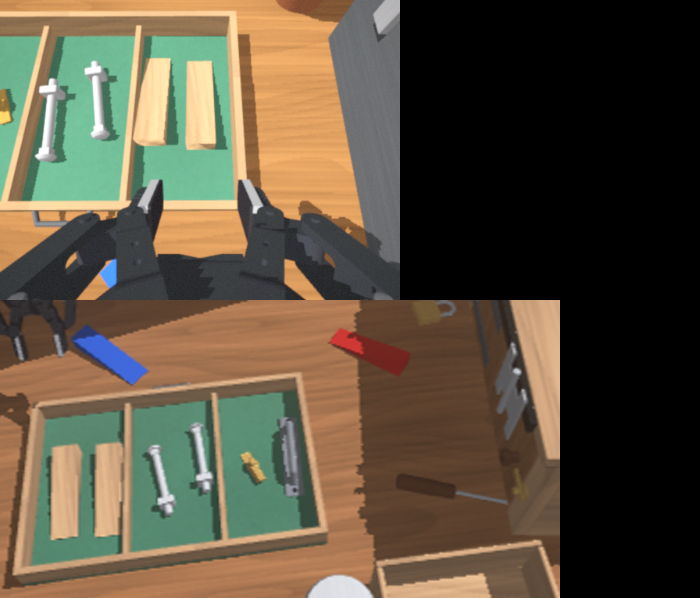

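Both wedges lie flat side by side in the bay (wrist view about (153,103) and (200,105)). The bolts, brass turn, handle, padlock and screwdriver look where they were, and the gripper is clear. Handing in.

```bash
python3 -c "
from cell import bot
print(bot.close_job())"
```

```text
the job is handed in; nothing more can be done
None
```

The wedge is out from under the door and lies flat in the drawer, in the bay with its fellow. I handed the job in at about 20 s.

- **Pulling:** I gripped the butt with the gripper leaned back 33° and drew the wedge straight out in nine 10 mm tugs at about 16 mm/s, with a pause of about 0.4 s after each. The sideways force at rest after each tug was 6–8 N. It fell to about 2 N around 70 mm and to nearly zero after that, so I take the door to be down on its pins. I did not measure the door's height directly.
- **Placing:** I set the wedge down beside its fellow, about 27 mm from it and from the drawer wall. It touched the floor with about 8 N. I opened the jaws only to about 50 mm, so the fingers kept clear of the fellow.
- **Last checks:** The final wrist and scene pictures show both wedges flat and parallel in the bay. The fellow, bolts, turn, handle, padlock and screwdriver look undisturbed, and the gripper is clear of everything. The hanging hinge also looks in place. The gate pintle was mostly out of frame, so I did not check it at the end. No check failed or disagreed.

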